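# Try the lids on two slant-mouthed storage jars

### The job

Two look-alike twist-lock lids came back from the washing-up and only rest loosely in the slanted mouths of the two white storage jars; one of them belongs to another set. Try each lid with a clockwise turn of its bar handle: the one that turns freely, turn all the way to its stop so that the jar is locked shut, without taking it out of the jar; the one that binds after a few degrees, lift straight out and set it down (do not drop it), handle up, on the chopping board, leaving the onion, the garlic and the mug where they are.

Things in the scene. Friction and masses are not known exactly. Their poses are not given: they have to be found in the camera images.
- jar_1: white ceramic globe jar, 148 mm across, 145 mm tall without its lid, stands fixed on the worktop. Origin: centre of its foot; z up; the mouth faces its -x and up. The two jars are alike, side by side left of the board; either may be the left one. Rim 98 mm across
- jar_2: white ceramic globe jar, 148 mm across, 145 mm tall without its lid, stands fixed on the worktop. Origin: centre of its foot; z up; the mouth faces its -x and up. The two jars are alike, side by side left of the board; either may be the left one. Rim 98 mm across
- jar_1_mouth: mouth of jar_1, leaning 30 deg from vertical, roughly towards the board. Origin: centre of the rim's upper face (a seated lid's origin is here); z: out along the mouth's axis; x: up the slope; y: level. A lid goes in or out along z with its bar at about +1.1 rad about z from x; turned clockwise seen from outside (negative about z) it locks, and stops with the bar along x
- jar_2_mouth: mouth of jar_2, leaning 30 deg from vertical, roughly towards the board. Origin: centre of the rim's upper face (a seated lid's origin is here); z: out along the mouth's axis; x: up the slope; y: level. A lid goes in or out along z with its bar at about +1.1 rad about z from x; turned clockwise seen from outside (negative about z) it locks, and stops with the bar along x
- lid_1: bamboo lid, disc 86 mm across, 8 mm thick, bar handle on it; below it a plug 58 mm across, 16 mm deep, with two side lugs (to 38 mm from the axis) under the bar's ends. Origin: centre of the disc's underside; z: axis, up through the handle; x along, y across the bar. Starts unlocked in jar_1. The lids look alike; one (either) binds after about 0.15 rad, the other turns freely
- lid_2: bamboo lid, disc 86 mm across, 8 mm thick, bar handle on it; below it a plug 58 mm across, 16 mm deep, with two side lugs (to 38 mm from the axis) under the bar's ends. Origin: centre of the disc's underside; z: axis, up through the handle; x along, y across the bar. Starts unlocked in jar_2. The lids look alike; one (either) binds after about 0.15 rad, the other turns freely
- lid_1_bar (a point): grip point of lid_1: middle of the upright bar handle (64 mm long, 18 mm wide, rising from 8 to 39 mm above the disc's underside), on the axis 31 mm above the lid's origin; frame as the lid's. With the fingertips 19 mm beyond this point they clear the disc by 4 mm. The lid weighs 0.1 to 0.25 kg
- lid_2_bar (a point): grip point of lid_2: middle of the upright bar handle (64 mm long, 18 mm wide, rising from 8 to 39 mm above the disc's underside), on the axis 31 mm above the lid's origin; frame as the lid's. With the fingertips 19 mm beyond this point they clear the disc by 4 mm. The lid weighs 0.1 to 0.25 kg
- board: beech chopping board lying on the worktop, 315 mm (its x) by 405 mm (its y), 20 mm thick, does not shift. Origin: centre of its underside, z up. The half towards the robot (negative x) is empty.
- onion: brown onion, 80 mm wide, 85 mm high, loose on the far half of the board. Origin: centre of its underside.
- garlic: garlic bulb, 60 mm wide and high, loose on the far half of the board. Origin: centre of its underside.
- mug: striped mug, 86 mm across, 90 mm high, standing behind the jars. Origin: centre of its underside.
Not all that is in view belongs to the job. Leave any turquoise look-alike of the lid_1 alone.

How it is judged:
By the outcome, as a careful person would: the job done as asked, in the order asked, and still so for the second after the job is handed in, with the robot touching nothing.
It also fails if it takes over 54 s, if anything falls off the work surface, if the arm or the gripper's body presses on something with over 40 N, if the wrist force passes 120 N, or if a joint passes its speed limit or range.

### The arm

A 6-joint arm with a two-finger parallel gripper is mounted at the origin on the work surface; the furniture and walls round the work are solid. World frame = base frame: x ahead of the robot, y to its left, z up, the work surface at z = 0. Lengths are in m, angles in rad, forces in N, time in s.
With the tool pointing down it reaches from about 0.425 to 1.125 m from the base axis. Payload 14.9 kg.
Tool frame: the origin (TCP) lies where the fingers leave the gripper's body, on its centre line; the fingertips stand ahead of it and the grasp point (between the pads) lies 60 mm ahead of it (ctrl.nose_length is the z of the fingertips in the tool frame, in m); z points along the fingers, y is the line along which they close (so a half turn about z gives the same grasp; the last joint's range is limited). The gripper opens to 91 mm and grips with 3 to 60 N. Pads are 32 mm wide; open, the fingers measure 118 mm over their backs; the gripper's body (76 mm by 178 mm) begins 60 mm behind the grasp point.
Start: joints at [1.211, 0.379, 1.734, -0, 1.028, -0.033], TCP at [0.225, 0.663, 0.292] pointing down, gripper open.
Joint ranges: [-2.77, 2.77], [-0.74, 2.19], [0, 2.66], [-1.06, 4.2], [0.31, 2.87], [-3.08, 3.08]. Speed limits (rad/s): [1.89, 1.89, 2.39, 3.14, 3.14, 3.14].

### API

Orientations are given as a unit quaternion [w, x, y, z].
In Python, from workcell import ctrl gives the robot as it stands.
- The arm moves only by the tool move_arm, never from a script. Its argument "steps" is a list of rows, each an object of numbers: "tx", "ty", "tz": the shift along the tool's x, y, z in cm; "rx", "ry", "rz": the turn, a rotation vector about the tool's x, y, z in rad. In form: [{"tx": .., "ty": .., "tz": .., "rx": .., "ry": .., "rz": ..}, ...]. A call has 1 to 12 rows; each row shifts and turns the commanded pose from where the row before left it, along the tool's axes as they then stand; what a row does not reach is not made up. A row lasts 1/10 s, in which the tool goes at most 50 mm and 8.59 degrees, less where a joint would pass 70% of its speed; a pose out of reach is approached as far as the arm can. A call is refused whole if a number of a shift passes 5 or a number of a turn 0.15, either way. A call with a gripper value outside its range is refused whole. "jaw" is the opening, from -1 (shut) to 1 (fully open), set as the call begins (left out, the last holds). The fingers move at their own pace and stop on an object; "newtons" is the grip in N (left out, the last holds). Time passes only in rows, so rows that do not move let the fingers close. It gives the time, the measured TCP pose, the force, the opening and the grip force at its end, in the units of the state.
- ctrl.read_state(): the state, without advancing time (a new reading comes with each control period).
- ctrl.snapshot(name): name is "scene" or "top" or "wrist"; returns (picture, depth): 400x640x3 uint8, red, green, blue; 400x640 float32, m along the optical axis (not along the pixel's ray), 0 where there is no reading.
- ctrl.calibration(name): a dict with "K" (3x3 intrinsics, pixels), "xyz" and "rotation" of the camera in the world; the wrist camera has in their place "mount" (4x4, takes a point from camera to tool coordinates, whose origin is the TCP and whose axes are the flange's). Camera axes: x right, y up, looking along -z (the intrinsics and any distortion apply to the point x, -y, -z); pixel columns grow to the right and rows downward; lengths in m; the calibration is good to about 2 mm. The wrist camera is an equidistant fisheye: a pixel r from the principal point sees the ray r / f radians off the axis. A picture is of the moment at which its call begins: read the wrist's pose just before it. calibration takes no time and is no camera call.
- ctrl.finish_job(): hands the job in; it is judged then, once.
The state is a dict: "time": time; "joint_pos": joint angles; "dq": joint speeds; "effort": joint torques, N m; "tool_pos": TCP position; "orientation": TCP orientation; "wrist_force": force on the tool from outside, world axes, zero at the start; "ft_torque": the same for the moment, N m; "finger_gap": finger opening in m; "finger_force": force on a finger pad.
Only numpy, scipy, OpenCV 4.12 (cv2) and the standard library are available. Lean on these libraries where they do the work, as an engineer would, in place of code of your own. Each camera call takes 0.05 s, during which the arm holds its last target. There are 200 camera calls.

## Working session

There is one attempt and no reset: what is moved stays moved. The work goes in short steps, Python scripts to look and compute and a tool call to move; the robot and the scene stay as the last step left them, time stands still between calls to the robot, and variables do not carry over. Pictures are saved under pics/ and viewed, at most 10 in all, crops included, and the job is handed in when it is done.

Besides the shell and the picture viewer there is one more tool, called by a JSON object that holds its "fn" and its "kwargs", one argument or row to a line. move_arm: Moves the arm, as the interface text tells. Its arguments: {"type":"object","properties":{"steps":{"type":"array","items":{"type":"object","properties":{"tx":{"type":"number"},"ty":{"type":"number"},"tz":{"type":"number"},"rx":{"type":"number"},"ry":{"type":"number"},"rz":{"type":"number"}}}},"jaw":{"type":"number"},"newtons":{"type":"number"}},"required":["steps"]}

```bash
ls; mkdir -p pics
cat > h.py <<'E'
import numpy as np,cv2,pickle
from workcell import ctrl
def save(n,tag):
    s=ctrl.read_state(); im,d=ctrl.snapshot(n); pickle.dump((s,im,d,ctrl.calibration(n)),open(f'{tag}.pkl','wb'))
    cv2.imwrite(f'pics/{tag}.png',im[:,:,::-1]); return s,im,d
E
python3 - <<'E'
from h import *
for n in ('scene','top','wrist'):
    s,im,d=save(n,n+'0'); c=ctrl.calibration(n); print(n,{k:np.round(v,4).tolist() if not isinstance(v,str) else v for k,v in c.items()}, (d>0).mean())
print({k:np.round(v,3).tolist() for k,v in s.items()}, ctrl.nose_length)
a=cv2.imread('pics/scene0.png');b=cv2.imread('pics/top0.png')
cv2.imwrite('pics/both.png',cv2.resize(np.vstack([a,b]),(480,600)))
E
```

```text
pics
scene {'K': [[456.3698, 0.0, 321.791], [0.0, 456.3698, 203.1468], [0.0, 0.0, 1.0]], 'xyz': [0.5803, 1.1856, 0.635], 'rotation': [0.0132, 0.0222, 0.5388, 0.8421]} 0.9959375
top {'K': [[451.058, 0.0, 321.0832], [0.0, 451.058, 202.3558], [0.0, 0.0, 1.0]], 'xyz': [0.434, 0.0628, 1.5485], 'rotation': [-0.6981, -0.0289, 0.0158, 0.7152]} 0.99569140625
wrist {'K': [[309.7069, 0.0, 315.6333], [0.0, 309.7069, 202.7767], [0.0, 0.0, 1.0]], 'mount': [[-0.0014, 0.9583, 0.2857, 0.082], [1.0, 0.0012, 0.0006, -0.0003], [0.0003, 0.2857, -0.9583, -0.0918], [0.0, 0.0, 0.0, 1.0]]} 0.9960703125
{'time': 0.1, 'joint_pos': [1.211, 0.379, 1.735, -0.0, 1.029, -0.033], 'dq': [-0.0, -0.0, -0.001, 0.001, -0.0, 0.002], 'effort': [-0.002, -76.504, -43.529, 0.065, 0.04, 0.0], 'tool_pos': [0.225, 0.663, 0.292], 'orientation': [-0.0, 0.163, 0.987, -0.0], 'wrist_force': [-0.607, 0.2, -0.062], 'ft_torque': [-0.002, -0.07, 0.015], 'finger_force': 0.0, 'finger_gap': 0.091} 0.0783
```

View pics/scene0.png

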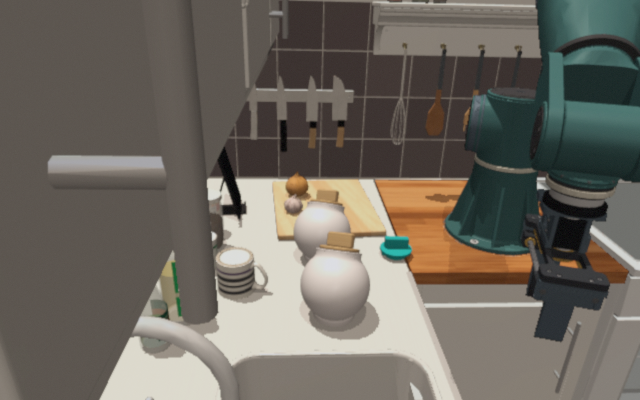

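View pics/top0.png

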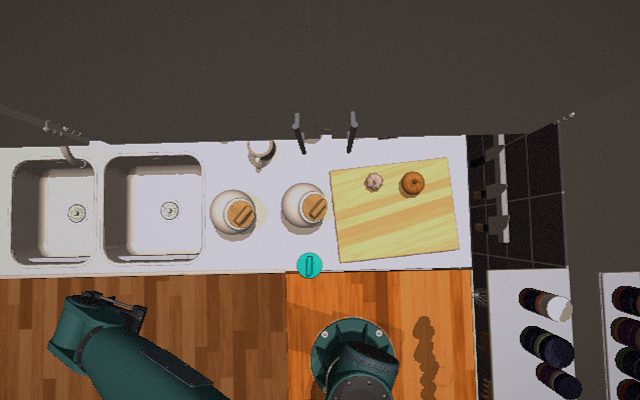

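Top view: the jars are at about (234,213) and (304,205), and their bamboo lids at (240,214) and (317,207). The turquoise decoy is at (309,265), the mug at (261,150), the garlic at (373,181), the onion at (412,183), and the board's near half is empty. The lids meant are the two bamboo ones in the white jars. Next I'll take rough 3D measurements.

```bash
cat >> h.py <<'E'
from scipy.spatial.transform import Rotation as R
def Rq(q): q=np.array(q); return R.from_quat(np.r_[q[1:],q[0]])
def rays(n,s,c,uv):
    """origin, ray scaled to unit depth, in world"""
    uv=np.atleast_2d(uv).astype(float); K=c['K']; x=(uv[:,0]-K[0,2])/K[0,0]; y=(uv[:,1]-K[1,2])/K[1,1]
    if n=='wrist':
        r=np.hypot(x,y)+1e-12; k=np.tan(np.minimum(r,1.5))/r; x,y=x*k,y*k
        d=np.c_[x,-y,-np.ones(len(x))]; M=np.array(c['mount']); Rt=Rq(s['orientation']).as_matrix()
        return Rt@M[:3,3]+s['tool_pos'], d@(Rt@M[:3,:3]).T
    d=np.c_[x,-y,-np.ones(len(x))]; q=np.array(c['rotation'])
    return np.array(c['xyz']), Rq(q).apply(d)
def load(tag): return pickle.load(open(f'{tag}.pkl','rb'))
def cloud(n,tag,mask):
    s,im,d,c=load(tag); v,u=np.nonzero(mask&(d>0)); o,r=rays(n,s,c,np.c_[u,v]); return np.c_[u,v], o+r*d[v,u][:,None]
def on_z(n,tag,uv,z):
    s,im,d,c=load(tag); o,r=rays(n,s,c,uv); return o+r*((z-o[2])/r[:,2])[:,None]
E
python3 - <<'E'
from h import *
s,im,d,c=load('top0')
hsv=cv2.cvtColor(im,cv2.COLOR_RGB2HSV)
for (u,v) in [(234,213),(240,214),(304,205),(317,207),(309,265),(412,183),(373,181),(261,150),(333,170),(447,158),(458,248),(341,262),(270,180)]:
    m=np.zeros(d.shape,bool); m[v,u]=1; print((u,v),im[v,u],hsv[v,u],np.round(cloud('top','top0',m)[1],3))
for u0 in (236,311):
  b=(hsv[:,:,0]>8)&(hsv[:,:,0]<24)&(hsv[:,:,1]>90); w=np.zeros_like(b); w[185:240,u0-25:u0+19]=1
  uv,p=cloud('top','top0',b&w); print(len(p),uv.min(0),uv.max(0),p.mean(0).round(3),p.min(0).round(3),p.max(0).round(3))
E
```

```text
(234, 213) [184 131  80] [ 15 144 184] [[0.496 0.358 0.158]]
(240, 214) [135  96  60] [ 14 142 135] [[0.492 0.337 0.169]]
(304, 205) [189 134  76] [ 15 152 189] [[0.515 0.14  0.165]]
(317, 207) [180 131  83] [ 15 137 180] [[0.507 0.1   0.174]]
(309, 265) [ 30 191 179] [ 88 215 191] [[0.324 0.134 0.058]]
(412, 183) [111  68  27] [ 15 193 111] [[ 0.583 -0.208  0.086]]
(373, 181) [125  97  89] [  7  73 125] [[ 0.594 -0.083  0.072]]
(261, 150) [201 196 209] [132  16 209] [[0.703 0.282 0.089]]
(333, 170) [155 135 121] [ 12  56 155] [[0.643 0.047 0.001]]
(447, 158) [198 180 176] [  5  28 198] [[ 0.672 -0.342  0.018]]
(458, 248) [177 145  97] [ 18 115 177] [[ 0.366 -0.366  0.019]]
(341, 262) [157 121  89] [ 14 110 157] [[0.329 0.028 0.021]]
(270, 180) [198 197 207] [123  12 207] [[ 0.615  0.266 -0.008]]
551 [228 201] [253 227] [0.493 0.339 0.154] [0.452 0.303 0.121] [0.534 0.377 0.184]
517 [303 194] [326 220] [0.509 0.109 0.156] [0.469 0.072 0.12 ] [0.55  0.144 0.183]
```

```bash
cat >> h.py <<'E'
def rows(p,Rm,n=None,maxmm=42,maxrad=.12):
    """print the constant row (tool axes, cm/rad) and count for a screw-free path: split shift and turn evenly"""
    s=ctrl.read_state(); R0=Rq(s['orientation']).as_matrix(); p0=np.array(s['tool_pos']); p=np.array(p)
    w=R.from_matrix(R0.T@Rm).as_rotvec(); n=n or int(max(np.ceil(np.linalg.norm(p-p0)*1000/maxmm),np.ceil(np.linalg.norm(w)/maxrad),1))
    # constant body twist: exact screw so constant rows reach the goal
    th=np.linalg.norm(w); 
    out=[]
    for i in range(n):
        Ri=R0@R.from_rotvec(w*i/n).as_matrix(); out.append(Ri.T@(p-p0)/n*100)
    print(n,'rows; turn/row',np.round(w/n,3)); print(np.round(out,2).tolist())
E
python3 - <<'E'
from h import *
s=ctrl.read_state(); rows([.45,.2,.42],Rq(s['orientation']).as_matrix())
E
```

```text
13 rows; turn/row [0. 0. 0.]
[[-2.78, -2.82, -0.98], [-2.78, -2.82, -0.98], [-2.78, -2.82, -0.98], [-2.78, -2.82, -0.98], [-2.78, -2.82, -0.98], [-2.78, -2.82, -0.98], [-2.78, -2.82, -0.98], [-2.78, -2.82, -0.98], [-2.78, -2.82, -0.98], [-2.78, -2.82, -0.98], [-2.78, -2.82, -0.98], [-2.78, -2.82, -0.98], [-2.78, -2.82, -0.98]]
```

{"fn": "move_arm", "kwargs": {
  "steps": [
    {"tz": -4},
    {"tz": -4},
    {"tx": -3, "ty": -3, "tz": -4},
    {"tx": -3.5, "ty": -3.5},
    {"tx": -3.5, "ty": -3.5},
    {"tx": -3.5, "ty": -3.5},
    {"tx": -3.5, "ty": -3.5},
    {"tx": -3.5, "ty": -3.5},
    {"tx": -3.5, "ty": -3.5},
    {"tx": -3, "ty": -3},
    {},
    {}
  ]
}}

```text
validation failed for argument at $.st...
```

Run:
```python
from h import *
s,im,d=save('wrist','w1'); print(s['tool_pos'],s['orientation'],s['time'],s['wrist_force'])
```

```text
[0.22463676 0.66272978 0.29176091] [-7.67491021e-05  1.62678222e-01  9.86679092e-01 -4.00618738e-04] 0.15 [-0.53088221  0.76481687 -0.37665301]
```

View pics/w1.png

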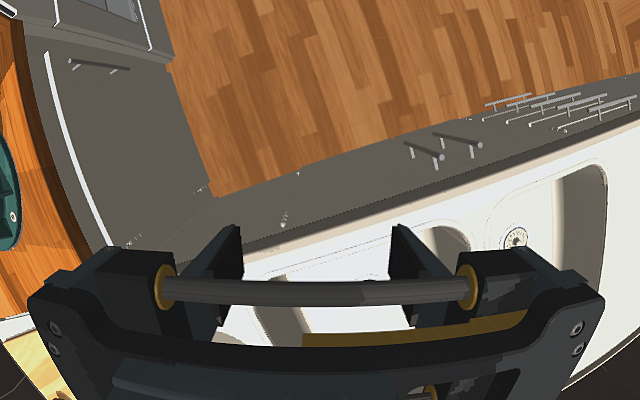

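The wrist view shows only the floor and sink so far; the fingers take up rows 220–330, so targets should sit above row 200. The last move was refused, so nothing moved. I'll check overhead clearance before choosing a viewpoint.

Run:
```python
from h import *
s,im,d,c=load('top0'); m=np.zeros(d.shape,bool); m[0:150:12,60:460:60]=1
uv,p=cloud('top','top0',m)
for a,b in zip(uv,p.round(2)):
    if a[0] in(240,300): print(a,b)
s,im,d,c=load('scene0'); m=np.zeros(d.shape,bool); m[20:330:60,20:240:60]=1
uv,p=cloud('scene','scene0',m)
for a,b in zip(uv,p.round(2)): print(a,b)
```

```text
[240   0] [0.65 0.14 1.15]
[300   0] [0.65 0.09 1.15]
[240  12] [0.65 0.14 1.13]
[300  12] [0.65 0.09 1.12]
[240  24] [0.65 0.15 1.1 ]
[300  24] [0.65 0.09 1.1 ]
[240  36] [0.65 0.16 1.07]
[300  36] [0.65 0.09 1.07]
[240  48] [0.65 0.16 1.04]
[300  48] [0.65 0.09 1.04]
[240  60] [0.65 0.17 1.01]
[300  60] [0.65 0.09 1.  ]
[240  72] [0.65 0.18 0.96]
[300  72] [0.65 0.1  0.96]
[300  84] [0.65 0.1  0.91]
[240  96] [0.65 0.2  0.86]
[300  96] [0.65 0.1  0.85]
[240 108] [0.65 0.21 0.79]
[300 108] [0.65 0.11 0.78]
[240 120] [0.65 0.23 0.71]
[300 120] [0.65 0.11 0.7 ]
[240 132] [0.65 0.25 0.61]
[300 132] [0.61 0.11 0.76]
[240 144] [0.74 0.37 0.  ]
[300 144] [0.61 0.12 0.67]
[20 20] [0.65 1.07 0.63]
[80 20] [0.65 1.04 0.63]
[140  20] [0.64 0.98 0.62]
[200  20] [0.65 0.86 0.62]
[20 80] [0.65 1.07 0.61]
[80 80] [0.64 1.05 0.61]
[140  80] [0.64 0.99 0.6 ]
[200  80] [0.64 0.88 0.58]
[ 20 140] [0.65 1.08 0.6 ]
[ 80 140] [0.65 1.05 0.59]
[140 140] [0.65 1.   0.58]
[200 140] [0.61 1.07 0.6 ]
[ 20 200] [0.64 1.09 0.59]
[ 80 200] [0.64 1.06 0.58]
[140 200] [0.65 1.01 0.56]
[200 200] [0.61 1.07 0.58]
[ 20 260] [0.64 1.09 0.58]
[ 80 260] [0.64 1.07 0.56]
[140 260] [0.64 1.02 0.53]
[200 260] [0.61 1.07 0.56]
[ 20 320] [0.65 1.1  0.56]
[ 80 320] [0.65 1.07 0.54]
[140 320] [0.74 0.81 0.33]
[200 320] [0.61 1.07 0.54]
```

{"fn": "move_arm", "kwargs": {
  "steps": [
    {"tx": 0, "ty": 0, "tz": -4, "rx": 0, "ry": 0, "rz": 0},
    {"tx": 0, "ty": 0, "tz": -4, "rx": 0, "ry": 0, "rz": 0}
  ]
}}

```text
time: 0.4
tool_pos: [0.2245, 0.6624, 0.372]
orientation: [-0.0, 0.163, 0.987, -0.001]
wrist_force: [-0.7, 0.9, 1.3]
finger_gap: 0.0912
finger_force: 0.0
```

Run:
```python
from h import *
s=ctrl.read_state(); rows([.52,.22,.39],Rq(s['orientation']).as_matrix(),12)
```

```text
12 rows; turn/row [0. 0. 0.]
[[-3.52, -2.7, -0.14], [-3.52, -2.7, -0.14], [-3.52, -2.7, -0.14], [-3.52, -2.7, -0.14], [-3.52, -2.7, -0.14], [-3.52, -2.7, -0.14], [-3.52, -2.7, -0.14], [-3.52, -2.7, -0.14], [-3.52, -2.7, -0.14], [-3.52, -2.7, -0.14], [-3.52, -2.7, -0.14], [-3.52, -2.7, -0.14]]
```

{"fn": "move_arm", "kwargs": {
  "steps": [
    {"tx": -3.5, "ty": -2.7, "tz": -0.1},
    {"tx": -3.5, "ty": -2.7, "tz": -0.1},
    {"tx": -3.5, "ty": -2.7, "tz": -0.1},
    {"tx": -3.5, "ty": -2.7, "tz": -0.1},
    {"tx": -3.5, "ty": -2.7, "tz": -0.1},
    {"tx": -3.5, "ty": -2.7, "tz": -0.1},
    {"tx": -3.5, "ty": -2.7, "tz": -0.2},
    {"tx": -3.5, "ty": -2.7, "tz": -0.2},
    {"tx": -3.5, "ty": -2.7, "tz": -0.2},
    {"tx": -3.5, "ty": -2.7, "tz": -0.2},
    {"tx": -3.5, "ty": -2.7, "tz": -0.2},
    {"tx": -3.5, "ty": -2.7, "tz": -0.2}
  ]
}}

```text
validation failed for argument at $.st...
```

{"fn": "move_arm", "kwargs": {
  "steps": [
    {"tx": 0, "ty": 0, "tz": 0},
    {"tx": 0, "ty": 0, "tz": 0}
  ]
}}

```text
validation failed for argument at $.st...
```

Run:
```python
from h import *
s,im,d=save('wrist','w2'); print(s['tool_pos'],s['orientation'],s['time'],s['dq'])
```

```text
[0.22452749 0.66242492 0.37195324] [-2.74802613e-04  1.62681899e-01  9.86677528e-01 -1.40707684e-03] 0.4 [-5.93182661e-04 -3.82791706e-01 -3.00710108e-01  6.91467536e-04
  6.40543329e-01 -1.06860351e-03]
```

View pics/w2.png

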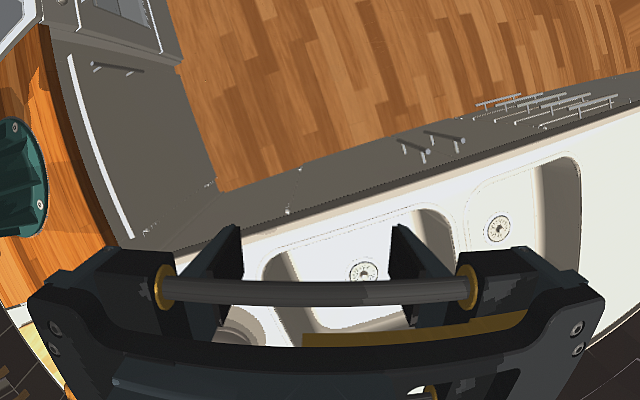

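That viewed the old pose again because the move was refused; every row needs all six numbers.

{"fn": "move_arm", "kwargs": {
  "steps": [
    {"tx": -3.5, "ty": -2.7, "tz": -0.1, "rx": 0, "ry": 0, "rz": 0},
    {"tx": -3.5, "ty": -2.7, "tz": -0.1, "rx": 0, "ry": 0, "rz": 0},
    {"tx": -3.5, "ty": -2.7, "tz": -0.1, "rx": 0, "ry": 0, "rz": 0},
    {"tx": -3.5, "ty": -2.7, "tz": -0.1, "rx": 0, "ry": 0, "rz": 0},
    {"tx": -3.5, "ty": -2.7, "tz": -0.1, "rx": 0, "ry": 0, "rz": 0},
    {"tx": -3.5, "ty": -2.7, "tz": -0.1, "rx": 0, "ry": 0, "rz": 0},
    {"tx": -3.5, "ty": -2.7, "tz": -0.2, "rx": 0, "ry": 0, "rz": 0},
    {"tx": -3.5, "ty": -2.7, "tz": -0.2, "rx": 0, "ry": 0, "rz": 0},
    {"tx": -3.5, "ty": -2.7, "tz": -0.2, "rx": 0, "ry": 0, "rz": 0},
    {"tx": -3.5, "ty": -2.7, "tz": -0.2, "rx": 0, "ry": 0, "rz": 0},
    {"tx": -3.5, "ty": -2.7, "tz": -0.2, "rx": 0, "ry": 0, "rz": 0},
    {"tx": -3.5, "ty": -2.7, "tz": -0.2, "rx": 0, "ry": 0, "rz": 0}
  ]
}}

```text
time: 1.65
tool_pos: [0.5192, 0.2196, 0.3903]
orientation: [0.0, 0.163, 0.987, 0.0]
wrist_force: [0.8, 0.5, 0.4]
finger_gap: 0.091
finger_force: 0.0
```

{"fn": "move_arm", "kwargs": {
  "steps": [
    {"tx": 0, "ty": 0, "tz": 0, "rx": 0, "ry": 0, "rz": 0},
    {"tx": 0, "ty": 0, "tz": 0, "rx": 0, "ry": 0, "rz": 0}
  ]
}}

```text
time: 1.85
tool_pos: [0.5188, 0.2206, 0.39]
orientation: [-0.0, 0.164, 0.987, 0.0]
wrist_force: [-0.0, 0.4, -0.2]
finger_gap: 0.0912
finger_force: 0.0
```

Run:
```python
from h import *
s,im,d=save('wrist','w3'); print(s['tool_pos'],s['orientation'],s['time'],s['dq'])
```

```text
[0.51875241 0.22061506 0.39002624] [-1.03572629e-04  1.63640202e-01  9.86520083e-01  1.60026915e-05] 1.85 [ 0.03599962 -0.00241233  0.00577339  0.00263659 -0.00134468  0.00661462]
```

View pics/w3.png

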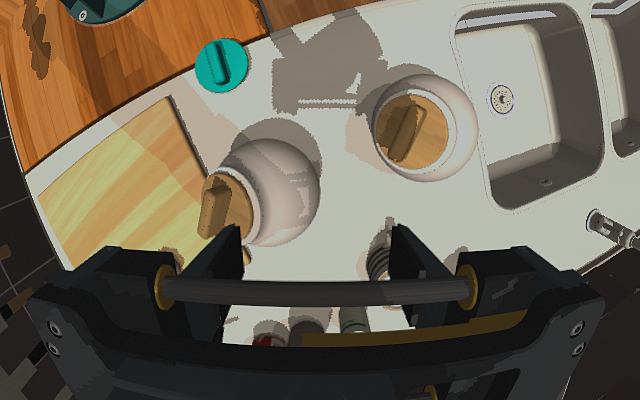

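The wrist view shows the far jar's lid at (415,133) and the near jar's lid at (225,205), its lower edge touching the fingertip. The decoy is at (222,65) and the board is on the left. Next I'll fit the disc planes and bars.

```bash
cat >> h.py <<'E'
def bamboo(im): 
    h=cv2.cvtColor(im,cv2.COLOR_RGB2HSV); return (h[:,:,0]>8)&(h[:,:,0]<24)&(h[:,:,1]>85)
def lidfit(n,tag,c0,verbose=1):
    s,im,d,c=load(tag); uv,p=cloud(n,tag,bamboo(im)); k=(np.linalg.norm(p[:,:2]-c0[:2],axis=1)<.06)&(p[:,2]>.1); p=p[k]
    rng=np.random.default_rng(0); best=None
    for _ in range(800):
        a,b,e=p[rng.choice(len(p),3,False)]; m=np.cross(b-a,e-a); l=np.linalg.norm(m)
        if l<1e-5: continue
        m/=l; m*=np.sign(m[2])
        if not .75<m[2]<.95: continue
        h=(p-a)@m; score=(abs(h)<.0025).sum()-2*(h<-.006).sum()
        if best is None or score>best[0]: best=(score,a,m)
    _,a,m=best; 
    for _ in range(3):
        q=p[abs((p-a)@m)<.003]; a=q.mean(0); m=np.linalg.svd(q-a)[2][2]; m*=np.sign(m[2])
    h=(p-a)@m
    # circle centre of the disc+bar outline: min enclosing circle of disc pts in plane
    x=np.array([0,0,1.])-m[2]*m; x/=np.linalg.norm(x); y=np.cross(m,x)
    Q=np.c_[(q-a)@x,(q-a)@y]; (cx,cy),r=cv2.minEnclosingCircle(Q.astype(np.float32)*1000)
    ctr=a+x*cx/1000+y*cy/1000
    t=p[(h>.012)&(h<.04)]; top=p[h>.024]; 
    T=np.c_[(top-ctr)@x,(top-ctr)@y]; rect=cv2.minAreaRect(T.astype(np.float32)*1000)
    w=np.linalg.svd(T-T.mean(0))[2][0]; ang=np.arctan2(w[1],w[0])%np.pi
    if verbose:
        print(tag,'n',len(p),len(q),len(top),'hmax',np.percentile(h,99).round(4),'axis',m.round(3),'tilt',np.degrees(np.arccos(m[2])).round(1),'az',np.degrees(np.arctan2(m[1],m[0])).round(1))
        print('  disc r(mm)',round(r,1),'ctr',ctr.round(4),'origin',(ctr-.008*m).round(4),'bar ctr in plane mm',(T.mean(0)*1000).round(1),'rect',np.round(rect[0],1),np.round(rect[1],1),'ang',ang.round(3))
        print('  bartop ctr',(top.mean(0)).round(4))
    return ctr-.008*m,m,ang
E
python3 - <<'E'
from h import *
for c0 in ([.493,.339],[.509,.109]):
    c0=np.array(c0)
    lidfit('wrist','w3',c0); lidfit('top','top0',c0)
E
```

```text
w3 n 4484 3016 1277 hmax 0.2625 axis [-0.127 -0.483  0.866] tilt 30.0 az -104.7
  disc r(mm) 42.6 ctr [0.4921 0.341  0.1435] origin [0.4931 0.3449 0.1365] bar ctr in plane mm [23.4 -8. ] rect [ 36.9 -26.5] [ 63.1 117.6] ang 2.788
  bartop ctr [0.4944 0.3182 0.2276]
top0 n 554 269 113 hmax 0.036 axis [-0.131 -0.489  0.862] tilt 30.4 az -105.0
  disc r(mm) 42.4 ctr [0.4933 0.3393 0.1449] origin [0.4943 0.3432 0.138 ] bar ctr in plane mm [ 1.2 -0.2] rect [0.4 0.3] [63.8 20.5] ang 1.118
  bartop ctr [0.4897 0.3254 0.1719]
w3 n 2690 1356 637 hmax 0.0317 axis [-0.147 -0.465  0.873] tilt 29.2 az -107.5
  disc r(mm) 43.0 ctr [0.5067 0.109  0.144 ] origin [0.5079 0.1127 0.137 ] bar ctr in plane mm [3.6 2.2] rect [ 0.1 -0.6] [63.1 17.8] ang 1.145
  bartop ctr [0.5013 0.099  0.1714]
top0 n 518 272 113 hmax 0.0346 axis [-0.138 -0.481  0.866] tilt 30.0 az -106.0
  disc r(mm) 42.4 ctr [0.5082 0.1091 0.1465] origin [0.5093 0.1129 0.1395] bar ctr in plane mm [ 0.2 -0.1] rect [-1.7 -0.9] [62.6 20.8] ang 1.081
  bartop ctr [0.5042 0.0946 0.1728]
```

Both lids fit well across two views: tilt about 30°, disc radius about 43 mm, bar 63×18–20 mm, bar angle about 1.1 rad. The far-left jar (L) comes first; I'm computing its approach.

```bash
cat >> h.py <<'E'
def axis(az,t=30): a=np.radians(az); t=np.radians(t); return np.array([np.sin(t)*np.cos(a),np.sin(t)*np.sin(a),np.cos(t)])
LID={'L':(np.array([.4937,.3440,.1373]),axis(-105)),'R':(np.array([.5085,.1128,.1380]),axis(-106.3))}
def goal(k,ang=1.11,up=0.):
    o,m=LID[k]; x=np.array([0,0,1.])-m[2]*m; x/=np.linalg.norm(x); y=np.cross(m,x); b=np.cos(ang)*x+np.sin(ang)*y
    ty=np.cross(m,b); ty*=np.sign(ty[1]) ; tz=-m; return o+m*(.091+up), np.c_[np.cross(ty,tz),ty,tz]
E
python3 - <<'E'
from h import *
rows(*goal('L',up=.08),8); p,Rm=goal('L',up=.08); print(p,Rm.round(2).tolist())
E
```

```text
8 rows; turn/row [-0.064  0.017  0.048]
[[0.71, 0.29, 1.31], [0.7, 0.17, 1.33], [0.68, 0.05, 1.35], [0.66, -0.07, 1.36], [0.63, -0.19, 1.37], [0.6, -0.3, 1.36], [0.56, -0.42, 1.35], [0.51, -0.53, 1.33]]
[0.47157097 0.26141334 0.28539034] [[-0.77, 0.63, 0.13], [0.6, 0.63, 0.48], [0.22, 0.45, -0.87]]
```

{"fn": "move_arm", "kwargs": {
  "steps": [
    {"tx": 0.71, "ty": 0.29, "tz": 1.31, "rx": -0.064, "ry": 0.017, "rz": 0.048},
    {"tx": 0.7, "ty": 0.17, "tz": 1.33, "rx": -0.064, "ry": 0.017, "rz": 0.048},
    {"tx": 0.68, "ty": 0.05, "tz": 1.35, "rx": -0.064, "ry": 0.017, "rz": 0.048},
    {"tx": 0.66, "ty": -0.07, "tz": 1.36, "rx": -0.064, "ry": 0.017, "rz": 0.048},
    {"tx": 0.63, "ty": -0.19, "tz": 1.37, "rx": -0.064, "ry": 0.017, "rz": 0.048},
    {"tx": 0.6, "ty": -0.3, "tz": 1.36, "rx": -0.064, "ry": 0.017, "rz": 0.048},
    {"tx": 0.56, "ty": -0.42, "tz": 1.35, "rx": -0.064, "ry": 0.017, "rz": 0.048},
    {"tx": 0.51, "ty": -0.53, "tz": 1.33, "rx": -0.064, "ry": 0.017, "rz": 0.048},
    {"tx": 0, "ty": 0, "tz": 0, "rx": 0, "ry": 0, "rz": 0},
    {"tx": 0, "ty": 0, "tz": 0, "rx": 0, "ry": 0, "rz": 0}
  ]
}}

```text
time: 2.9
tool_pos: [0.4716, 0.262, 0.2859]
orientation: [-0.025, 0.339, 0.904, 0.258]
wrist_force: [0.7, 0.1, 0.4]
finger_gap: 0.0911
finger_force: 0.0
```

Run:
```python
from h import *
s,im,d=save('wrist','w4'); print(s['joint_pos'].round(2))
rows(*goal('L',up=.08),1)
lidfit('wrist','w4',np.array([.493,.341]))
cv2.imwrite('pics/w4.png',im[:,:,::-1])
rows(*goal('L'),4)
```

```text
[ 0.31  0.07  2.19  0.71  0.7  -1.05]
1 rows; turn/row [ 0.002 -0.     0.005]
[[-0.02, -0.13, 0.05]]
w4 n 8780 5203 3449 hmax 0.195 axis [-0.127 -0.483  0.867] tilt 29.9 az -104.8
  disc r(mm) 42.5 ctr [0.4922 0.3409 0.1434] origin [0.4932 0.3448 0.1365] bar ctr in plane mm [29.5  2.2] rect [28.6 -9.3] [62.3 84.3] ang 0.056
  bartop ctr [0.4824 0.3122 0.255 ]
4 rows; turn/row [ 0.    -0.     0.001]
[[-0.01, -0.04, 2.01], [-0.01, -0.03, 2.01], [-0.01, -0.03, 2.01], [-0.01, -0.03, 2.01]]
```

View pics/w4.png

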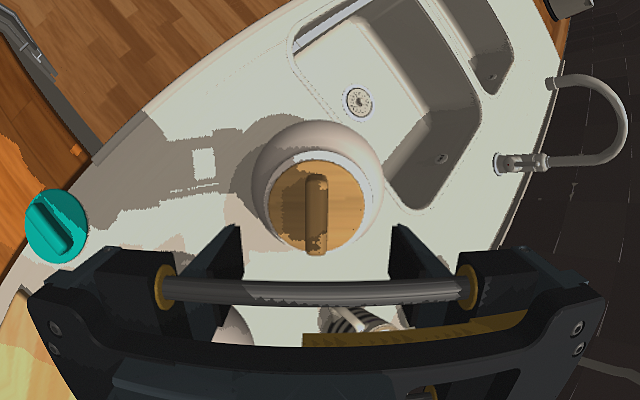

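The crop shows the white globe jar with its bamboo lid at (316,205), not the turquoise one at (55,227). The bar is vertical in the image and centred between the fingers. Descend and grip.

{"fn": "move_arm", "kwargs": {
  "steps": [
    {"tx": 0, "ty": -0.05, "tz": 2, "rx": 0, "ry": 0, "rz": 0},
    {"tx": 0, "ty": -0.05, "tz": 2, "rx": 0, "ry": 0, "rz": 0},
    {"tx": 0, "ty": -0.04, "tz": 2, "rx": 0, "ry": 0, "rz": 0},
    {"tx": 0, "ty": 0, "tz": 1.9, "rx": 0, "ry": 0, "rz": 0},
    {"tx": 0, "ty": 0, "tz": 0, "rx": 0, "ry": 0, "rz": 0},
    {"tx": 0, "ty": 0, "tz": 0, "rx": 0, "ry": 0, "rz": 0}
  ]
}}

```text
time: 3.55
tool_pos: [0.4817, 0.2992, 0.2175]
orientation: [-0.025, 0.339, 0.904, 0.259]
wrist_force: [-0.0, 0.0, 0.4]
finger_gap: 0.091
finger_force: 0.0
```

{"fn": "move_arm", "kwargs": {
  "steps": [
    {"tx": 0, "ty": 0, "tz": 0, "rx": 0, "ry": 0, "rz": 0},
    {"tx": 0, "ty": 0, "tz": 0, "rx": 0, "ry": 0, "rz": 0},
    {"tx": 0, "ty": 0, "tz": 0, "rx": 0, "ry": 0, "rz": 0},
    {"tx": 0, "ty": 0, "tz": 0, "rx": 0, "ry": 0, "rz": 0},
    {"tx": 0, "ty": 0, "tz": 0, "rx": 0, "ry": 0, "rz": 0},
    {"tx": 0, "ty": 0, "tz": 0, "rx": 0, "ry": 0, "rz": 0}
  ],
  "jaw": -1,
  "newtons": 25
}}

```text
time: 4.15
tool_pos: [0.4814, 0.2989, 0.2168]
orientation: [-0.025, 0.34, 0.904, 0.259]
wrist_force: [-0.8, 0.7, 0.1]
finger_gap: 0.0458
finger_force: 0.0
```

{"fn": "move_arm", "kwargs": {
  "steps": [
    {"tx": 0, "ty": 0, "tz": 0, "rx": 0, "ry": 0, "rz": 0},
    {"tx": 0, "ty": 0, "tz": 0, "rx": 0, "ry": 0, "rz": 0},
    {"tx": 0, "ty": 0, "tz": 0, "rx": 0, "ry": 0, "rz": 0},
    {"tx": 0, "ty": 0, "tz": 0, "rx": 0, "ry": 0, "rz": 0},
    {"tx": 0, "ty": 0, "tz": 0, "rx": 0, "ry": 0, "rz": 0},
    {"tx": 0, "ty": 0, "tz": 0, "rx": 0, "ry": 0, "rz": 0}
  ]
}}

```text
time: 4.75
tool_pos: [0.4822, 0.2993, 0.2175]
orientation: [-0.024, 0.34, 0.903, 0.26]
wrist_force: [2.3, 4.4, 4.3]
finger_gap: 0.0175
finger_force: 25.0
```

Run:
```python
from h import *
s=ctrl.read_state(); print(s['finger_gap'],s['finger_force'],s['wrist_force'],s['ft_torque'],np.array(s['ft_torque'])@Rq(s['orientation']).as_matrix())
```

```text
0.017533287005096074 24.996377527713776 [2.34308657 4.38927552 4.26108996] [ 0.96460779 -0.61545016 -0.17026681] [-1.14832033  0.13793168 -0.02394052]
```

Gripped on 17.5 mm, so it is the bar. Now a small test turn of 0.24 rad clockwise (+tool z).

{"fn": "move_arm", "kwargs": {
  "steps": [
    {"tx": 0, "ty": 0, "tz": 0, "rx": 0, "ry": 0, "rz": 0.06},
    {"tx": 0, "ty": 0, "tz": 0, "rx": 0, "ry": 0, "rz": 0.06},
    {"tx": 0, "ty": 0, "tz": 0, "rx": 0, "ry": 0, "rz": 0.06},
    {"tx": 0, "ty": 0, "tz": 0, "rx": 0, "ry": 0, "rz": 0.06},
    {"tx": 0, "ty": 0, "tz": 0, "rx": 0, "ry": 0, "rz": 0}
  ]
}}

```text
time: 5.25
tool_pos: [0.4821, 0.2993, 0.2174]
orientation: [-0.056, 0.447, 0.856, 0.255]
wrist_force: [2.5, 4.3, 4.3]
finger_gap: 0.0177
finger_force: 25.0
```

```bash
cat >> h.py <<'E'
def ft(k):
    s=ctrl.read_state(); Rm=Rq(s['orientation']).as_matrix(); p,G=goal(k)
    print('t',round(s['time'],2),'gap',s['finger_gap'].__round__(4),'F tool',(np.array(s['wrist_force'])@Rm).round(1),'T tool',(np.array(s['ft_torque'])@Rm).round(2),'turned',R.from_matrix(G.T@Rm).as_rotvec().round(3),'off mm',((np.array(s['tool_pos'])-p)@Rm*1000).round(1),'q',np.round(s['joint_pos'],2))
E
python3 -c "
from h import *
ft('L')"
```

```text
t 5.25 gap 0.0177 F tool [ 3.1  5.7 -1.3] T tool [-1.05  0.47 -0.05] turned [-0.005  0.     0.239] off mm [-0.3  0.3 -1.5] q [ 0.38  0.23  2.17  0.84  0.57 -0.91]
```

The torque stays near zero at 0.24 rad, so L turns freely. I'll carry on to the stop.

{"fn": "move_arm", "kwargs": {
  "steps": [
    {"tx": 0, "ty": 0, "tz": 0, "rx": 0, "ry": 0, "rz": 0.09},
    {"tx": 0, "ty": 0, "tz": 0, "rx": 0, "ry": 0, "rz": 0.09},
    {"tx": 0, "ty": 0, "tz": 0, "rx": 0, "ry": 0, "rz": 0.09},
    {"tx": 0, "ty": 0, "tz": 0, "rx": 0, "ry": 0, "rz": 0.09},
    {"tx": 0, "ty": 0, "tz": 0, "rx": 0, "ry": 0, "rz": 0.09},
    {"tx": 0, "ty": 0, "tz": 0, "rx": 0, "ry": 0, "rz": 0.09},
    {"tx": 0, "ty": 0, "tz": 0, "rx": 0, "ry": 0, "rz": 0.09},
    {"tx": 0, "ty": 0, "tz": 0, "rx": 0, "ry": 0, "rz": 0.09},
    {"tx": 0, "ty": 0, "tz": 0, "rx": 0, "ry": 0, "rz": 0}
  ]
}}

```text
time: 6.15
tool_pos: [0.4821, 0.2992, 0.2174]
orientation: [-0.142, 0.72, 0.643, 0.219]
wrist_force: [1.3, 3.8, 6.6]
finger_gap: 0.0181
finger_force: 25.0
```

```bash
python3 -c "
from h import *
ft('L')"
```

```text
t 6.15 gap 0.0181 F tool [ 6.7  1.3 -3.7] T tool [-0.29  0.88  0.02] turned [-0.004  0.002  0.96 ] off mm [-0.   0.4 -1.5] q [ 0.38  0.23  2.17  0.84  0.57 -0.19]
```

{"fn": "move_arm", "kwargs": {
  "steps": [
    {"tx": 0, "ty": 0, "tz": 0, "rx": 0, "ry": 0, "rz": 0.05},
    {"tx": 0, "ty": 0, "tz": 0, "rx": 0, "ry": 0, "rz": 0.05},
    {"tx": 0, "ty": 0, "tz": 0, "rx": 0, "ry": 0, "rz": 0.04},
    {"tx": 0, "ty": 0, "tz": 0, "rx": 0, "ry": 0, "rz": 0.04},
    {"tx": 0, "ty": 0, "tz": 0, "rx": 0, "ry": 0, "rz": 0},
    {"tx": 0, "ty": 0, "tz": 0, "rx": 0, "ry": 0, "rz": 0}
  ]
}}

```text
time: 6.75
tool_pos: [0.4818, 0.2993, 0.2174]
orientation: [-0.161, 0.773, 0.578, 0.205]
wrist_force: [1.6, 4.3, 6.4]
finger_gap: 0.0178
finger_force: 25.1
```

```bash
python3 -c "
from h import *
ft('L')"
```

```text
t 6.75 gap 0.0178 F tool [ 7.1  0.2 -3.2] T tool [ 0.1   0.99 -0.68] turned [-0.003  0.002  1.135] off mm [-0.   0.1 -1.5] q [ 0.38  0.23  2.17  0.84  0.57 -0.02]
```

{"fn": "move_arm", "kwargs": {
  "steps": [
    {"tx": 0, "ty": 0, "tz": 0, "rx": 0, "ry": 0, "rz": 0.03},
    {"tx": 0, "ty": 0, "tz": 0, "rx": 0, "ry": 0, "rz": 0}
  ],
  "newtons": 40
}}

```text
time: 6.95
tool_pos: [0.4818, 0.2993, 0.2174]
orientation: [-0.164, 0.782, 0.567, 0.203]
wrist_force: [1.1, 3.6, 6.3]
finger_gap: 0.018
finger_force: 40.6
```

```bash
python3 -c "
from h import *
ft('L')"
```

```text
t 6.95 gap 0.018 F tool [ 6.4 -0.2 -3.5] T tool [ 0.18  0.99 -1.42] turned [-0.003  0.002  1.164] off mm [ 0.   0.1 -1.5] q [0.38 0.23 2.17 0.84 0.57 0.02]
```

Torque rises firmly beyond about 1.11 rad, so the lid is at its stop and locked. Relax, open, and retreat along the axis.

{"fn": "move_arm", "kwargs": {
  "steps": [
    {"tx": 0, "ty": 0, "tz": 0, "rx": 0, "ry": 0, "rz": -0.04},
    {"tx": 0, "ty": 0, "tz": 0, "rx": 0, "ry": 0, "rz": 0}
  ]
}}

```text
time: 7.15
tool_pos: [0.4818, 0.2993, 0.2174]
orientation: [-0.16, 0.77, 0.582, 0.206]
wrist_force: [0.6, 3.9, 6.3]
finger_gap: 0.0175
finger_force: 40.0
```

{"fn": "move_arm", "kwargs": {
  "steps": [
    {"tx": 0, "ty": 0, "tz": 0, "rx": 0, "ry": 0, "rz": 0},
    {"tx": 0, "ty": 0, "tz": 0, "rx": 0, "ry": 0, "rz": 0},
    {"tx": 0, "ty": 0, "tz": 0, "rx": 0, "ry": 0, "rz": 0},
    {"tx": 0, "ty": 0, "tz": 0, "rx": 0, "ry": 0, "rz": 0},
    {"tx": 0, "ty": 0, "tz": -2, "rx": 0, "ry": 0, "rz": 0},
    {"tx": 0, "ty": 0, "tz": -3, "rx": 0, "ry": 0, "rz": 0},
    {"tx": 0, "ty": 0, "tz": -3, "rx": 0, "ry": 0, "rz": 0},
    {"tx": 0, "ty": 0, "tz": -3, "rx": 0, "ry": 0, "rz": 0},
    {"tx": 0, "ty": 0, "tz": 0, "rx": 0, "ry": 0, "rz": 0}
  ],
  "jaw": 0.3
}}

```text
time: 8.05
tool_pos: [0.4677, 0.2448, 0.3149]
orientation: [-0.159, 0.771, 0.581, 0.207]
wrist_force: [-0.2, 0.6, 0.2]
finger_gap: 0.0591
finger_force: 0.0
```

Run:
```python
from h import *
ft('L'); s,im,d=save('top','top1'); lidfit('top','top1',np.array([.493,.339]))
s,im,d=save('wrist','w5')
rows(*goal('R',up=.09),12); print(goal('R',up=.09)[0])
```

```text
t 8.05 gap 0.0591 F tool [ 0.6 -0.3  0.1] T tool [-0.04 -0.38  0.05] turned [-0.007  0.002  1.126] off mm [   0.6    1.1 -114.1] q [0.28 0.01 2.2  0.67 0.76 0.11]
top1 n 560 299 111 hmax 0.0342 axis [-0.131 -0.463  0.877] tilt 28.7 az -105.7
  disc r(mm) 42.4 ctr [0.4931 0.3399 0.1456] origin [0.4942 0.3436 0.1385] bar ctr in plane mm [ 0.3 -0.4] rect [-0.2 -0.1] [62.  17.2] ang 3.14
  bartop ctr [0.4897 0.3261 0.1719]
12 rows; turn/row [-0.001 -0.001 -0.092]
[[-1.56, 0.63, -0.75], [-1.61, 0.49, -0.74], [-1.65, 0.34, -0.74], [-1.67, 0.18, -0.74], [-1.68, 0.03, -0.74], [-1.68, -0.13, -0.74], [-1.66, -0.28, -0.74], [-1.63, -0.43, -0.74], [-1.58, -0.58, -0.74], [-1.52, -0.72, -0.74], [-1.45, -0.86, -0.74], [-1.36, -0.99, -0.73]]
[0.48309966 0.02593762 0.2947506 ]
```

L's bar is now at angle ~0, still seated. On to lid R.

{"fn": "move_arm", "kwargs": {
  "steps": [
    {"tx": -1.56, "ty": 0.63, "tz": -0.75, "rx": 0, "ry": 0, "rz": -0.092},
    {"tx": -1.61, "ty": 0.49, "tz": -0.74, "rx": 0, "ry": 0, "rz": -0.092},
    {"tx": -1.65, "ty": 0.34, "tz": -0.74, "rx": 0, "ry": 0, "rz": -0.092},
    {"tx": -1.67, "ty": 0.18, "tz": -0.74, "rx": 0, "ry": 0, "rz": -0.092},
    {"tx": -1.68, "ty": 0.03, "tz": -0.74, "rx": 0, "ry": 0, "rz": -0.092},
    {"tx": -1.68, "ty": -0.13, "tz": -0.74, "rx": 0, "ry": 0, "rz": -0.092},
    {"tx": -1.66, "ty": -0.28, "tz": -0.74, "rx": 0, "ry": 0, "rz": -0.092},
    {"tx": -1.63, "ty": -0.43, "tz": -0.74, "rx": 0, "ry": 0, "rz": -0.092},
    {"tx": -1.58, "ty": -0.58, "tz": -0.74, "rx": 0, "ry": 0, "rz": -0.092},
    {"tx": -1.52, "ty": -0.72, "tz": -0.74, "rx": 0, "ry": 0, "rz": -0.092},
    {"tx": -1.45, "ty": -0.86, "tz": -0.74, "rx": 0, "ry": 0, "rz": -0.092},
    {"tx": -1.36, "ty": -0.99, "tz": -0.73, "rx": 0, "ry": 0, "rz": -0.092}
  ]
}}

```text
time: 9.35
tool_pos: [0.483, 0.026, 0.2925]
orientation: [-0.029, 0.35, 0.9, 0.259]
wrist_force: [-0.0, -0.2, -0.1]
finger_gap: 0.0591
finger_force: 0.0
```

{"fn": "move_arm", "kwargs": {
  "steps": [
    {"tx": 0, "ty": 0, "tz": 0, "rx": 0, "ry": 0, "rz": 0},
    {"tx": 0, "ty": 0, "tz": 0, "rx": 0, "ry": 0, "rz": 0}
  ]
}}

```text
time: 9.55
tool_pos: [0.4831, 0.0266, 0.293]
orientation: [-0.029, 0.353, 0.899, 0.259]
wrist_force: [0.4, 1.2, -0.0]
finger_gap: 0.0592
finger_force: 0.0
```

Run:
```python
from h import *
ft('R'); s,im,d=save('wrist','w6')
print(lidfit('wrist','w6',np.array([.508,.109])))
p,G=goal('R',up=.09); rows(p,G,1); rows(*goal('R'),4)
```

```text
t 9.55 gap 0.0592 F tool [0.5 1.  0.6] T tool [ 0.35 -0.14 -0.02] turned [0.003 0.012 0.007] off mm [  1.   -0.6 -88.2] q [-0.19  0.03  2.22  0.66  0.97 -1.42]
w6 n 7487 4912 2452 hmax 0.2026 axis [-0.144 -0.477  0.867] tilt 29.9 az -106.7
  disc r(mm) 42.6 ctr [0.5076 0.108  0.1434] origin [0.5087 0.1118 0.1365] bar ctr in plane mm [19.2  3.1] rect [23.9  0.6] [59.4 88. ] ang 0.178
  bartop ctr [0.4964 0.0817 0.2313]
(array([0.50874266, 0.11177895, 0.13647149]), array([-0.14351825, -0.47749574,  0.86683351]), np.float64(0.1782688763948954))
1 rows; turn/row [-0.003 -0.012 -0.006]
[[-0.02, 0.01, -0.18]]
4 rows; turn/row [-0.001 -0.003 -0.002]
[[-0.03, 0.01, 2.21], [-0.03, 0.01, 2.21], [-0.02, 0.01, 2.21], [-0.01, 0.01, 2.21]]
```

{"fn": "move_arm", "kwargs": {
  "steps": [
    {"tx": -0.03, "ty": 0.01, "tz": 2.2, "rx": -0.001, "ry": -0.003, "rz": -0.002},
    {"tx": -0.03, "ty": 0.01, "tz": 2.2, "rx": -0.001, "ry": -0.003, "rz": -0.002},
    {"tx": -0.02, "ty": 0.01, "tz": 2.2, "rx": -0.001, "ry": -0.003, "rz": -0.001},
    {"tx": -0.01, "ty": 0.01, "tz": 2.2, "rx": 0, "ry": -0.003, "rz": -0.001},
    {"tx": 0, "ty": 0, "tz": 0, "rx": 0, "ry": 0, "rz": 0}
  ]
}}

```text
time: 10.1
tool_pos: [0.4949, 0.0701, 0.2158]
orientation: [-0.024, 0.351, 0.9, 0.257]
wrist_force: [-0.4, -0.5, 1.2]
finger_gap: 0.0591
finger_force: 0.0
```

{"fn": "move_arm", "kwargs": {
  "steps": [
    {"tx": 0, "ty": 0, "tz": 0, "rx": 0, "ry": 0, "rz": 0},
    {"tx": 0, "ty": 0, "tz": 0, "rx": 0, "ry": 0, "rz": 0},
    {"tx": 0, "ty": 0, "tz": 0, "rx": 0, "ry": 0, "rz": 0},
    {"tx": 0, "ty": 0, "tz": 0, "rx": 0, "ry": 0, "rz": 0},
    {"tx": 0, "ty": 0, "tz": 0, "rx": 0, "ry": 0, "rz": 0},
    {"tx": 0, "ty": 0, "tz": 0, "rx": 0, "ry": 0, "rz": 0},
    {"tx": 0, "ty": 0, "tz": 0, "rx": 0, "ry": 0, "rz": 0}
  ],
  "jaw": -1,
  "newtons": 25
}}

```text
time: 10.8
tool_pos: [0.4962, 0.0682, 0.2181]
orientation: [-0.022, 0.351, 0.9, 0.258]
wrist_force: [-2.9, -4.2, 7.3]
finger_gap: 0.0178
finger_force: 25.0
```

```bash
python3 -c "
from h import *
ft('R')"
```

```text
t 10.8 gap 0.0178 F tool [ 1.2 -1.2 -8.7] T tool [ 0.71 -0.01  0.02] turned [-0.001 -0.002 -0.003] off mm [-0.6  0.3 -1.5] q [-0.1   0.18  2.23  0.77  0.78 -1.5 ]
```

Gripped. Test turn.

{"fn": "move_arm", "kwargs": {
  "steps": [
    {"tx": 0, "ty": 0, "tz": 0, "rx": 0, "ry": 0, "rz": 0.05},
    {"tx": 0, "ty": 0, "tz": 0, "rx": 0, "ry": 0, "rz": 0.05},
    {"tx": 0, "ty": 0, "tz": 0, "rx": 0, "ry": 0, "rz": 0.05},
    {"tx": 0, "ty": 0, "tz": 0, "rx": 0, "ry": 0, "rz": 0.04},
    {"tx": 0, "ty": 0, "tz": 0, "rx": 0, "ry": 0, "rz": 0}
  ]
}}

```text
time: 11.3
tool_pos: [0.4973, 0.0685, 0.2187]
orientation: [-0.045, 0.435, 0.862, 0.255]
wrist_force: [5.1, 4.0, 3.4]
finger_gap: 0.0186
finger_force: 25.3
```

```bash
python3 -c "
from h import *
ft('R')"
```

```text
t 11.3 gap 0.0186 F tool [ 0.8  7.3 -0.3] T tool [-1.12 -0.07 -0.93] turned [-0.003 -0.003  0.187] off mm [-0.8  1.7 -1.7] q [-0.1   0.18  2.23  0.77  0.78 -1.31]
```

R binds, with reaction torque at about 0.19 rad. Turn back, then lift straight out along the mouth axis.

{"fn": "move_arm", "kwargs": {
  "steps": [
    {"tx": 0, "ty": 0, "tz": 0, "rx": 0, "ry": 0, "rz": -0.06},
    {"tx": 0, "ty": 0, "tz": 0, "rx": 0, "ry": 0, "rz": -0.06},
    {"tx": 0, "ty": 0, "tz": 0, "rx": 0, "ry": 0, "rz": -0.06},
    {"tx": 0, "ty": 0, "tz": 0, "rx": 0, "ry": 0, "rz": -0.01},
    {"tx": 0, "ty": 0, "tz": 0, "rx": 0, "ry": 0, "rz": 0},
    {"tx": 0, "ty": 0, "tz": 0, "rx": 0, "ry": 0, "rz": 0}
  ]
}}

```text
time: 11.9
tool_pos: [0.4964, 0.0682, 0.2182]
orientation: [-0.021, 0.351, 0.9, 0.258]
wrist_force: [-0.4, -3.3, 5.0]
finger_gap: 0.018
finger_force: 25.0
```

Run:
```python
from h import *
ft('R')
P=on_z('top','top0',[(330.5,171),(447,158),(459,249),(341,263)],.02); print(P[:,:2].round(3), P.mean(0).round(3), np.linalg.norm(np.diff(P,axis=0),axis=1).round(3))
s=ctrl.read_state(); Rm=Rq(s['orientation']).as_matrix(); print(Rm.round(2))
```

```text
t 11.9 gap 0.018 F tool [-0.7 -0.1 -6. ] T tool [ 0.49 -0.21 -0.17] turned [-0.001 -0.002 -0.003] off mm [-0.8  0.5 -1.5] q [-0.1   0.18  2.23  0.77  0.78 -1.5 ]
[[ 0.638  0.056]
 [ 0.672 -0.341]
 [ 0.363 -0.369]
 [ 0.325  0.028]] [ 0.499 -0.157  0.02 ] [0.398 0.31  0.398]
[[-0.75  0.64  0.14]
 [ 0.62  0.62  0.48]
 [ 0.22  0.45 -0.87]]
```

{"fn": "move_arm", "kwargs": {
  "steps": [
    {"tx": 0, "ty": 0, "tz": -1, "rx": 0, "ry": 0, "rz": 0},
    {"tx": 0, "ty": 0, "tz": -1, "rx": 0, "ry": 0, "rz": 0},
    {"tx": 0, "ty": 0, "tz": -1.5, "rx": 0, "ry": 0, "rz": 0},
    {"tx": 0, "ty": 0, "tz": -2, "rx": 0, "ry": 0, "rz": 0},
    {"tx": 0, "ty": 0, "tz": -2, "rx": 0, "ry": 0, "rz": 0},
    {"tx": 0, "ty": 0, "tz": -2, "rx": 0, "ry": 0, "rz": 0},
    {"tx": 0, "ty": 0, "tz": -1, "rx": 0, "ry": 0, "rz": 0},
    {"tx": 0, "ty": 0, "tz": 0, "rx": 0, "ry": 0, "rz": 0}
  ]
}}

```text
time: 12.7
tool_pos: [0.4815, 0.0173, 0.3103]
orientation: [-0.02, 0.351, 0.9, 0.258]
wrist_force: [0.4, -0.1, -3.2]
finger_gap: 0.0178
finger_force: 25.0
```

Run:
```python
from h import *
ft('R'); s=ctrl.read_state(); print(s['wrist_force'])
Rm=Rq(s['orientation']).as_matrix(); z=np.array([0,0,-1.]); 
# minimal turn taking tool z to straight down
ax=np.cross(Rm[:,2],z); G=R.from_rotvec(ax/np.linalg.norm(ax)*np.arcsin(np.linalg.norm(ax))).as_matrix()@Rm
np.save('G.npy',G); print(G.round(2)); rows([.43,-.16,.22],G,12)
save('wrist','w7')
```

```text
t 12.7 gap 0.0178 F tool [-1.1 -1.3  2.8] T tool [ 0.46 -0.28  0.  ] turned [-0.002 -0.004 -0.003] off mm [  -1.1    0.8 -107.8] q [-0.21 -0.    2.21  0.64  0.99 -1.41]
[ 0.41416522 -0.14756074 -3.18854045]
[[-0.74  0.68 -0.  ]
 [ 0.68  0.74 -0.  ]
 [-0.   -0.   -1.  ]]
12 rows; turn/row [ 0.039 -0.019 -0.   ]
[[-0.76, -1.53, -0.12], [-0.76, -1.53, -0.04], [-0.76, -1.53, 0.03], [-0.76, -1.53, 0.11], [-0.76, -1.53, 0.18], [-0.75, -1.52, 0.25], [-0.75, -1.51, 0.33], [-0.74, -1.49, 0.4], [-0.73, -1.47, 0.47], [-0.72, -1.45, 0.55], [-0.71, -1.43, 0.62], [-0.7, -1.41, 0.68]]
```

View pics/w7.png

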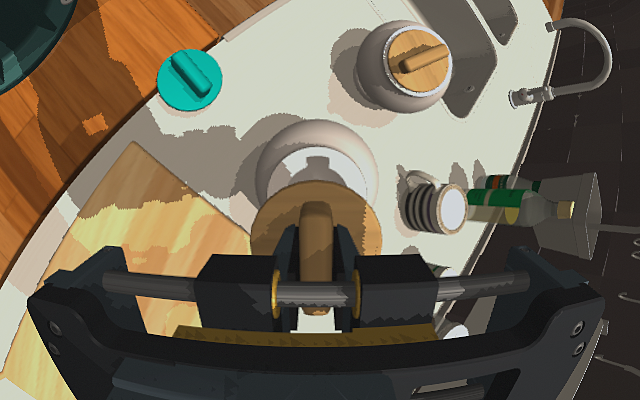

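The picture shows lid R out of the mouth and held upright in the jaws at (316,235), while lid L stays locked in its jar at (415,58). Carry R over to the board, levelling on the way.

{"fn": "move_arm", "kwargs": {
  "steps": [
    {"tx": -0.76, "ty": -1.53, "tz": -0.12, "rx": 0.039, "ry": -0.019, "rz": 0},
    {"tx": -0.76, "ty": -1.53, "tz": -0.04, "rx": 0.039, "ry": -0.019, "rz": 0},
    {"tx": -0.76, "ty": -1.53, "tz": 0.03, "rx": 0.039, "ry": -0.019, "rz": 0},
    {"tx": -0.76, "ty": -1.53, "tz": 0.11, "rx": 0.039, "ry": -0.019, "rz": 0},
    {"tx": -0.76, "ty": -1.53, "tz": 0.18, "rx": 0.039, "ry": -0.019, "rz": 0},
    {"tx": -0.75, "ty": -1.52, "tz": 0.25, "rx": 0.039, "ry": -0.019, "rz": 0},
    {"tx": -0.75, "ty": -1.51, "tz": 0.33, "rx": 0.039, "ry": -0.019, "rz": 0},
    {"tx": -0.74, "ty": -1.49, "tz": 0.4, "rx": 0.039, "ry": -0.019, "rz": 0},
    {"tx": -0.73, "ty": -1.47, "tz": 0.47, "rx": 0.039, "ry": -0.019, "rz": 0},
    {"tx": -0.72, "ty": -1.45, "tz": 0.55, "rx": 0.039, "ry": -0.019, "rz": 0},
    {"tx": -0.71, "ty": -1.43, "tz": 0.62, "rx": 0.039, "ry": -0.019, "rz": 0},
    {"tx": -0.7, "ty": -1.41, "tz": 0.68, "rx": 0.039, "ry": -0.019, "rz": 0}
  ]
}}

```text
time: 13.95
tool_pos: [0.4294, -0.1591, 0.2171]
orientation: [-0.001, 0.363, 0.932, 0.001]
wrist_force: [0.0, -0.4, -2.7]
finger_gap: 0.0179
finger_force: 25.0
```

{"fn": "move_arm", "kwargs": {
  "steps": [
    {"tx": 0, "ty": 0, "tz": 0, "rx": 0, "ry": 0, "rz": 0},
    {"tx": 0, "ty": 0, "tz": 0, "rx": 0, "ry": 0, "rz": 0}
  ]
}}

```text
time: 14.15
tool_pos: [0.4297, -0.1585, 0.2177]
orientation: [-0.001, 0.363, 0.932, 0.002]
wrist_force: [-1.0, 1.1, -2.5]
finger_gap: 0.0174
finger_force: 25.0
```

Run:
```python
from h import *
ft('R'); s=ctrl.read_state(); print(s['wrist_force'])
rows([.43,-.16,.135],np.load('G.npy'),4)
save('wrist','w8'); save('top','top2')
s,im,d,c=load('top2')
# held lid: bamboo points above the board near the tool, height spread
uv,p=cloud('top','top2',bamboo(im)); k=(np.linalg.norm(p[:,:2]-s['tool_pos'][:2],axis=1)<.06)&(p[:,2]>.05)&(p[:,2]<.2); print(k.sum(), p[k].mean(0).round(3) if k.any() else '')
s,im,d,c=load('w8')
uv,p=cloud('wrist','w8',bamboo(im)); k=(np.linalg.norm(p[:,:2]-s['tool_pos'][:2],axis=1)<.05)&(p[:,2]>.05)&(p[:,2]<.145); q=p[k]
print(k.sum(),q.min(0).round(3),q.max(0).round(3)); 
q=q[abs(q[:,2]-np.median(q[:,2]))<.006]; m=np.linalg.svd(q-q.mean(0))[2][2]; print(len(q),q.mean(0).round(4),m.round(3))
k=(abs(p[:,0]-.42)<.12)&(p[:,2]<.05)&(abs(p[:,1]+.16)<.15); print('board z',np.median(p[k][:,2]),k.sum())
```

```text
t 14.15 gap 0.0174 F tool [1.5 0.1 2.5] T tool [ 0.   -0.03  0.02] turned [ 0.466 -0.228 -0.001] off mm [-105.4 -212.3   -2. ] q [-0.41  0.11  2.25  0.01  0.79 -1.24]
[-1.03980335  1.08835141 -2.49392796]
4 rows; turn/row [ 0.001 -0.001  0.   ]
[[-0.04, -0.03, 2.07], [-0.04, -0.03, 2.07], [-0.04, -0.03, 2.07], [-0.03, -0.02, 2.07]]
25 [ 0.439 -0.126  0.133]
5406 [ 0.386 -0.194  0.126] [ 0.462 -0.116  0.145]
5290 [ 0.4138 -0.1447  0.132 ] [-0.008  0.003  1.   ]
board z 0.019268458433384344 26712
```

The held lid is level, its disc top at 0.132 with TCP at 0.218, and the board is at 0.019–0.020. Contact is therefore expected at TCP z ≈ 0.129. Lower it gently.

{"fn": "move_arm", "kwargs": {
  "steps": [
    {"tx": 0, "ty": 0, "tz": 2.5, "rx": 0, "ry": 0, "rz": 0},
    {"tx": 0, "ty": 0, "tz": 2.5, "rx": 0, "ry": 0, "rz": 0},
    {"tx": 0, "ty": 0, "tz": 2, "rx": 0, "ry": 0, "rz": 0},
    {"tx": 0, "ty": 0, "tz": 1, "rx": 0, "ry": 0, "rz": 0},
    {"tx": 0, "ty": 0, "tz": 0.3, "rx": 0, "ry": 0, "rz": 0},
    {"tx": 0, "ty": 0, "tz": 0.2, "rx": 0, "ry": 0, "rz": 0},
    {"tx": 0, "ty": 0, "tz": 0.2, "rx": 0, "ry": 0, "rz": 0},
    {"tx": 0, "ty": 0, "tz": 0, "rx": 0, "ry": 0, "rz": 0}
  ]
}}

```text
time: 15.05
tool_pos: [0.4302, -0.1589, 0.1317]
orientation: [-0.0, 0.363, 0.932, 0.002]
wrist_force: [0.4, -0.5, -2.6]
finger_gap: 0.0179
finger_force: 25.0
```

{"fn": "move_arm", "kwargs": {
  "steps": [
    {"tx": 0, "ty": 0, "tz": 0.1, "rx": 0, "ry": 0, "rz": 0},
    {"tx": 0, "ty": 0, "tz": 0.1, "rx": 0, "ry": 0, "rz": 0},
    {"tx": 0, "ty": 0, "tz": 0, "rx": 0, "ry": 0, "rz": 0}
  ]
}}

```text
time: 15.35
tool_pos: [0.4299, -0.1588, 0.1293]
orientation: [-0.001, 0.363, 0.932, 0.001]
wrist_force: [0.3, -0.0, -2.1]
finger_gap: 0.0181
finger_force: 25.0
```

{"fn": "move_arm", "kwargs": {
  "steps": [
    {"tx": 0, "ty": 0, "tz": 0.06, "rx": 0, "ry": 0, "rz": 0},
    {"tx": 0, "ty": 0, "tz": 0.06, "rx": 0, "ry": 0, "rz": 0},
    {"tx": 0, "ty": 0, "tz": 0, "rx": 0, "ry": 0, "rz": 0}
  ]
}}

```text
time: 15.65
tool_pos: [0.43, -0.1588, 0.1289]
orientation: [-0.001, 0.363, 0.932, 0.002]
wrist_force: [-7.7, 5.0, 23.0]
finger_gap: 0.0181
finger_force: 25.0
```

Contact. Ease off slightly, then release and retreat upward.

{"fn": "move_arm", "kwargs": {
  "steps": [
    {"tx": 0, "ty": 0, "tz": -0.06, "rx": 0, "ry": 0, "rz": 0},
    {"tx": 0, "ty": 0, "tz": 0, "rx": 0, "ry": 0, "rz": 0}
  ]
}}

```text
time: 15.85
tool_pos: [0.4301, -0.1588, 0.1289]
orientation: [-0.0, 0.363, 0.932, 0.002]
wrist_force: [-1.1, 2.0, 7.3]
finger_gap: 0.0179
finger_force: 25.0
```

{"fn": "move_arm", "kwargs": {
  "steps": [
    {"tx": 0, "ty": 0, "tz": 0, "rx": 0, "ry": 0, "rz": 0},
    {"tx": 0, "ty": 0, "tz": 0, "rx": 0, "ry": 0, "rz": 0},
    {"tx": 0, "ty": 0, "tz": 0, "rx": 0, "ry": 0, "rz": 0},
    {"tx": 0, "ty": 0, "tz": 0, "rx": 0, "ry": 0, "rz": 0},
    {"tx": 0, "ty": 0, "tz": -1, "rx": 0, "ry": 0, "rz": 0},
    {"tx": 0, "ty": 0, "tz": -3, "rx": 0, "ry": 0, "rz": 0},
    {"tx": 0, "ty": 0, "tz": -4, "rx": 0, "ry": 0, "rz": 0},
    {"tx": 0, "ty": 0, "tz": -4, "rx": 0, "ry": 0, "rz": 0},
    {"tx": -2, "ty": 0, "tz": -3, "rx": 0, "ry": 0, "rz": 0},
    {"tx": -3, "ty": 0, "tz": 0, "rx": 0, "ry": 0, "rz": 0},
    {"tx": -3, "ty": 0, "tz": 0, "rx": 0, "ry": 0, "rz": 0},
    {"tx": 0, "ty": 0, "tz": 0, "rx": 0, "ry": 0, "rz": 0}
  ],
  "jaw": 0.3
}}

```text
time: 17.05
tool_pos: [0.4908, -0.2152, 0.2798]
orientation: [0.001, 0.363, 0.932, 0.001]
wrist_force: [-0.4, -0.1, 0.5]
finger_gap: 0.0595
finger_force: 0.0
```

Run:
```python
from h import *
s,im,d=save('wrist','w9'); print(s['time'],s['wrist_force'])
uv,p=cloud('wrist','w9',bamboo(im)); k=(np.linalg.norm(p[:,:2]-[.43,-.159],axis=1)<.06)&(p[:,2]>.035)&(p[:,2]<.1); q=p[k]; print(len(q),q.max(0).round(3))
b=q[abs(q[:,2]-np.median(q[:,2]))<.005]; print(b.mean(0).round(3),np.linalg.svd(b-b.mean(0))[2][2].round(3))
save('top','top3'); save('scene','scene3')
lidfit('top','top3',np.array([.493,.339]))
```

```text
17.05 [-0.37417255 -0.14755766  0.50646627]
4997 [ 0.472 -0.117  0.077]
[ 0.43  -0.159  0.043] [ 0.002 -0.001  1.   ]
top3 n 555 300 110 hmax 0.036 axis [-0.145 -0.493  0.858] tilt 30.9 az -106.4
  disc r(mm) 42.0 ctr [0.4933 0.3401 0.1455] origin [0.4944 0.344  0.1387] bar ctr in plane mm [ 1.3 -0.4] rect [ 0.9 -0.2] [62.9 17.2] ang 0.009
  bartop ctr [0.4895 0.3261 0.1722]
```

View pics/w9.png

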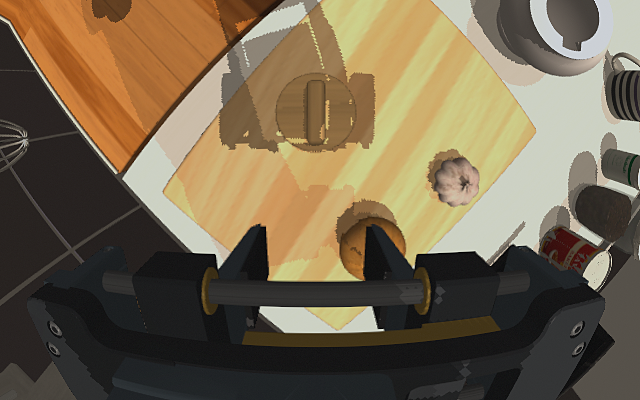

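The lid sits level, handle up, on the board at (315,110). The onion (372,248) and garlic (457,180) are undisturbed, the near jar is open, and lid L is still locked (bar angle 0.01). Handing in.

```bash
python3 -c "
from workcell import ctrl
print(ctrl.finish_job())"
```

```text
the job is handed in; nothing more can be done
None
```

Job handed in after about 17 s: the lid of the jar farther from the board turned freely and is locked at its stop, and the other lid, which bound, is out and standing level, handle up, on the chopping board, with the onion, garlic and mug not touched.

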